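# Let the red inflator cartridge out of the rocker-gate dispenser

### The arm

A 6-joint arm with a two-finger parallel gripper is mounted at the origin on the work surface. World frame = base frame: x ahead of the robot, y to its left, z up, the work surface at z = 0. Lengths are in m, angles in rad, forces in N, time in s.
With the tool pointing down it reaches from about 0.375 to 0.975 m from the base axis. Payload 3.8 kg.
Tool frame: the origin (TCP) lies on the mounting face of the last link; the fingertips stand 173 mm ahead of it and the grasp point (between the pads) lies 155 mm ahead of it; z points along the fingers, y is the line along which they close (so a half turn about z gives the same grasp; the last joint's range is limited). The gripper opens to 85 mm and grips with 20 to 120 N. Pads are 22 mm wide; open, the fingers measure 114 mm over their backs; the gripper's body (76 mm by 85 mm) begins 54 mm behind the grasp point. The pads swing forward as they close: fully open they stand 13 mm farther back than shut.
Start: joints at [1.251, 0.264, 1.604, -0, 1.274, -0.037], TCP at [0.188, 0.648, 0.405] pointing down, gripper open.
Joint ranges: [-2.63, 2.63], [-0.94, 2.18], [0.31, 2.57], [-1.31, 4.45], [0, 2.66], [-2.55, 2.55]. Speed limits (rad/s): [2.57, 2.57, 3.14, 3.14, 3.14, 3.14].

### API

Orientations are given as a unit quaternion [w, x, y, z].
In Python, from station import r gives the robot as it stands. The module is installed in compiled form; this text tells all that it offers.
- The arm moves only by the tool move_arm, never from a script. Its argument "targets" is a list that holds one entry, the list of rows, each a list of 4 numbers: the shift along the tool's x, y, z in cm, then the turn about the tool's z in degrees. A call has 1 to 8 rows; each row is the pose to reach, as a shift and turn from the pose commanded when the call began, along the tool's axes at that moment; what a row does not reach only later rows make up. A row lasts 1/12 s, in which the tool goes at most 41.7 mm and 7.16 degrees, less where a joint would pass 70% of its speed; a pose out of reach is approached as far as the arm can. A call with a gripper value outside its range is refused whole. "fingers" is the closure, from 0 (fully open) to 1 (shut), set as the call begins (left out, the last holds). The fingers move at their own pace and stop on an object; "grip_force" is the grip in N (left out, the last holds). Time passes only in rows, so rows that repeat a pose let the fingers close. It gives the time, the measured TCP pose, the force, the opening and the grip force at its end, in the units of the state.
- r.get_obs(): the state, without advancing time (a new reading comes with each control period).
- r.camera(name): name is "scene" or "top" or "wrist"; returns the picture (400x640x3 uint8, red, green, blue); there is no depth.
- r.camera_model(name): a dict with "fx", "fy", "cx", "cy" (pixels), "camera_from_world" (4x4, takes a point from world to camera coordinates). Camera axes: x right, y up, looking along -z (the intrinsics and any distortion apply to the point x, -y, -z); pixel columns grow to the right and rows downward; lengths in m; the calibration is good to about 2 mm. A picture is of the moment at which its call begins: read the wrist's pose just before it. camera_model takes no time and is no camera call; for the wrist camera it gives the pose at the moment of the call.
- r.finish_job(): hands the job in; it is judged then, once.
The state is a dict: "time": time; "joint_positions": joint angles; "qd": joint speeds; "tau": joint torques, N m; "tool_pos": TCP position; "tool_rot": TCP orientation; "force": force on the tool from outside, world axes, zero at the start; "torque": the same for the moment, N m; "gripper_width": opening from 0.0 (shut) to 1.0 (fully open); "gripper_force": force on a finger pad.
Only numpy, scipy, OpenCV 4.12 (cv2) and the standard library are available. Lean on these libraries where they do the work, as an engineer would, in place of code of your own. Each camera call takes 0.05 s, during which the arm holds its last target. There are 200 camera calls.

### The job

A red gas cartridge waits behind the gate of one lane of the green dispenser, a silver one in the other lane. With the tip of the fingers press down the yellow paddle of the red cartridge's lane until its gate lifts and the red cartridge rolls out into the tray, then let that paddle come right back up. Do not touch or pick up either cartridge, keep the silver one shut in with its gate down, and leave the tools and the jar around the dispenser where they are.

Things in the scene. Friction and masses are not known exactly. Their poses are not given: they have to be found in the camera images.
- organiser: green two-lane cartridge dispenser, fixed, 210 mm wide. Origin on the shelf, x along the lanes to the tray, z up. Lane block x -90 to +90 mm, walls 138 mm high, pivot posts at x -20 to 178 mm high. Lane centres y +51 (left) and -51 mm (right), floors slope 14 degrees down to +x. Shared tray x +90 to +206, walls 45 mm high. Paddles stick out at the -x end, free space below
- tray (a point): centre of the tray's black floor, 18 mm above the shelf
- paddle_left (a point): middle of the top face of the left lane's yellow paddle (40 mm square, 6 mm thick), level and 169 mm above the shelf at rest; 120 mm from the lever's pivot, on the organiser's -x side. The point moves with the paddle
- paddle_right (a point): the same point on the right lane's yellow paddle
- lever_left (a joint): angle of the left rocker lever, rad: 0 at rest (gate down), growing as the paddle is pressed down, stop at 0.32 (paddle about 38 mm lower). A spring returns it; the paddle needs about 2 N to start and 4 N at the stop. The yellow gate plate at its other end lets the cartridge pass from about 0.15 rad on
- lever_right (a joint): the same for the right rocker lever
- cartridge_red: red gas cartridge with a thin brass neck, 22 mm thick, 82 mm long, 58 g, lying across its lane against the gate and free to roll. Origin: on its axis, mid-length, y along it; about 97 mm above the shelf in its lane, about 24 mm in the tray. Its y in the organiser's frame tells its lane
- cartridge_silver: silver gas cartridge of the same size, in the other lane
- jar: small glass jar with a steel lid, 60 mm across, 70 mm high, beside the dispenser; origin under its centre
- tire_lever: orange plastic tire lever, 125 mm long, 18 mm wide, about 12 mm high, lying flat between the robot and the dispenser; origin under its middle, x along it
- valve_wrench: chrome wrench, 130 mm long, lying flat between the robot and the dispenser; x along it
- roller: black rubber roller tool, 165 mm long, 34 mm high, lying beside the dispenser; origin on the shelf near its middle, x towards the roller
Mind the look-alikes: they are no part of the job. Of the things like the cartridge_red, leave any that is black or blue; of the rest the larger one is meant.

How it is judged:
By the outcome, as a careful person would: the job done as asked, in the order asked, and still so for the second after the job is handed in, with the robot touching nothing.
It also fails if it takes over 35 s, if anything falls off the work surface, if the arm or the gripper's body presses on something with over 40 N, if the wrist force passes 120 N, or if a joint passes its speed limit or range.

## Working session

There is one attempt and no reset: what is moved stays moved. The work goes in short steps, Python scripts to look and compute and a tool call to move; the robot and the scene stay as the last step left them, time stands still between calls to the robot, and variables do not carry over. Pictures are saved under pics/ and viewed, at most 10 in all, crops included, and the job is handed in when it is done.

Besides the shell and the picture viewer there is one more tool, called after "Emit:" in YAML: its name, and indented under it one key for each argument. move_arm: Moves the arm, as the interface text tells. Its arguments: {"type":"object","properties":{"targets":{"type":"array","items":{"type":"array","items":{"type":"array","items":{"type":"number"}}}},"fingers":{"type":"number"},"grip_force":{"type":"number"}},"required":["targets"]}

```bash
mkdir -p pics; python3 - <<'E'
from station import r
import cv2
for n in("scene","top"):
    im=r.camera(n); cv2.imwrite(f"pics/{n}0.png",im[:,:,::-1])
    m=r.camera_model(n); print(n,m)
o=r.get_obs();print(o)
E
```

```text
scene {'fx': 462.4395363241991, 'fy': 462.4395363241991, 'cx': 319.2616830563191, 'cy': 201.9241823401731, 'camera_from_world': array([[ 0.6008687 ,  0.79930173,  0.00857602, -0.43755612],
       [-0.53581574,  0.39478728,  0.74635413,  0.22294389],
       [ 0.59317645, -0.453056  ,  0.66549377, -1.43354862],
       [ 0.        ,  0.        ,  0.        ,  1.        ]])}
top {'fx': 445.94235743694236, 'fy': 445.94235743694236, 'cx': 324.32250682657985, 'cy': 208.34486641923453, 'camera_from_world': array([[-0.06199249, -0.99806794,  0.00416153,  0.10971692],
       [ 0.9750516 , -0.0596714 ,  0.21380763, -0.62742162],
       [-0.21314622,  0.01731217,  0.97686692, -0.92003972],
       [ 0.        ,  0.        ,  0.        ,  1.        ]])}
{'time': 0.1, 'joint_positions': array([ 1.25110773e+00,  2.64717650e-01,  1.60523098e+00,  2.17114564e-05,
        1.27368634e+00, -3.68795391e-02]), 'qd': array([-0.00046589, -0.00326669, -0.00242094, -0.00011816,  0.00102518,
        0.00070932]), 'tau': array([-2.61789837e-04, -5.16716623e+01, -3.68580365e+01, -9.77009654e-05,
        6.43188570e-03, -1.76946253e-05]), 'tool_pos': array([0.18825303, 0.64790747, 0.40346279]), 'tool_rot': array([-1.91306415e-04,  1.40936847e-01,  9.90018062e-01, -1.00313604e-03]), 'force': array([-0.46150571, -0.43594708,  0.42548005]), 'torque': array([ 0.0148043 , -0.00908626, -0.00440073]), 'gripper_force': 0.0, 'gripper_width': 0.9999821412512767}
```

View pics/scene0.png

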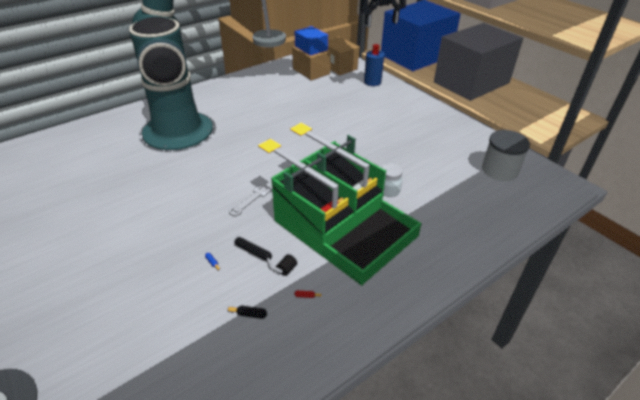

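View pics/top0.png

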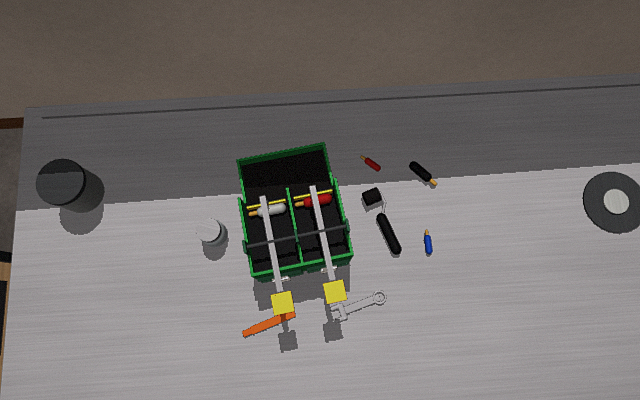

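The top view shows these candidates for the red cartridge:
- Large red in the dispenser's right lane (318,201).
- Silver in the left lane (270,210).
- Small red on the shelf (371,163), a look-alike.
- Black (422,173) and blue (428,242), both to be left alone.

I choose the one at (318,201), whose paddle is at (335,292).

```bash
cat > h.py <<'E'
import numpy as np,cv2
from station import r
from scipy.spatial.transform import Rotation as R
def ray(m,u,v,z):
    T=m["camera_from_world"];A=T[:3,:3];c=-A.T@T[:3,3]
    d=A.T@np.array([(u-m["cx"])/m["fx"],-(v-m["cy"])/m["fy"],-1]); return c+d*(z-c[2])/d[2]
def pix(m,p):
    q=m["camera_from_world"]@np.r_[p,1]; return m["cx"]-m["fx"]*q[0]/q[2], m["cy"]+m["fy"]*q[1]/q[2]
def yellow(im,m,z=.169,amin=100):
    h=cv2.cvtColor(im,cv2.COLOR_RGB2HSV);k=cv2.inRange(h,(24,120,90),(36,255,255))
    n,_,s,c=cv2.connectedComponentsWithStats(k)
    return [(s[i,4],c[i].round(1),ray(m,*c[i],z).round(4)) for i in range(1,n) if s[i,4]>amin]
def tool(p): # shift in tool axes (cm) so that tool origin goes to p
    o=r.get_obs();q=o["tool_rot"];M=R.from_quat([q[1],q[2],q[3],q[0]])
    return 100*M.inv().apply(np.array(p)-o["tool_pos"]),M.as_matrix().round(3)
E
python3 - <<'E'
from h import *
for n in("top","scene"):
    im=cv2.imread(f"pics/{n}0.png")[:,:,::-1].copy();m=r.camera_model(n)
    for y in yellow(im,m):print(n,*y)
    if n=="top":
        L=ray(m,335,292,.169);print(L,tool([*L[:2],.40]),tool([*L[:2],.342]))
        cv2.imwrite("pics/crop.png",cv2.resize(im[130:360,220:400,::-1],None,fx=2.5,fy=2.5,interpolation=2))
E
```

```text
top 418 [334.3 291. ] [0.4489 0.0637 0.169 ]
top 420 [281.7 302.5] [0.4336 0.1645 0.169 ]
[0.4468794  0.06250684 0.169     ] (array([-41.17145424, -48.99643516,   0.44228712]), array([[-0.96 ,  0.279, -0.001],
       [ 0.279,  0.96 , -0.002],
       [ 0.   , -0.002, -1.   ]])) (array([-41.17201125, -48.98460218,   6.24227502]), array([[-0.96 ,  0.279, -0.001],
       [ 0.279,  0.96 , -0.002],
       [ 0.   , -0.002, -1.   ]]))
scene 133 [300.6 128.8] [0.4349 0.1613 0.169 ]
scene 155 [269.  145.4] [0.4493 0.0608 0.169 ]
scene 137 [367.  186.6] [0.699  0.1458 0.169 ]
scene 161 [337.1 207.6] [0.7129 0.0544 0.169 ]
```

View pics/crop.png

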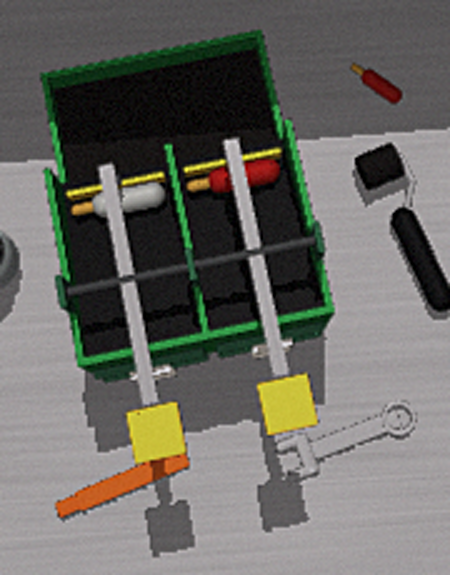

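The crop confirms it: the large red cartridge lies in the right lane, and its lever leads to the right-hand paddle at about (0.449, 0.062). I'll move above that paddle with the fingers shut.

Emit:
move_arm:
  targets:
    - [[-2,-2.4,0,0],[-5,-5.9,0,0],[-8,-9.5,0,0],[-11,-13,0,0],[-14,-16.6,0,0],[-17,-20.1,0,0],[-19,-22.5,0,0],[-20,-23.7,0,0]]
  fingers: 1

```text
time: 0.77
tool_pos: [0.3146, 0.3618, 0.4041]
tool_rot: [0.0, 0.141, 0.99, -0.001]
force: [0.2, 0.4, 0.3]
gripper_width: -0.002
gripper_force: 0.0
```

Emit:
move_arm:
  targets:
    - [[-2,-2.4,0,0],[-5,-5.9,0,0],[-8,-9.5,0,0],[-11,-13,0,0],[-14,-16.6,0,0],[-17,-20.1,0,0],[-20,-23.7,0,0],[-21.4,-25.3,0,0]]

```text
time: 1.43
tool_pos: [0.4456, 0.0678, 0.4045]
tool_rot: [-0.0, 0.141, 0.99, 0.0]
force: [1.1, 1.4, -0.4]
gripper_width: 0.0
gripper_force: 0.0
```

Emit:
move_arm:
  targets:
    - [[0,0,1,0],[0,0,2,0],[0,0,3,0],[0,0,3,0],[0,0,3,0]]

```text
time: 1.85
tool_pos: [0.4446, 0.0711, 0.3731]
tool_rot: [-0.002, 0.14, 0.99, -0.0]
force: [-0.2, 0.2, -0.1]
gripper_width: 0.002
gripper_force: 0.0
```

```bash
python3 - <<'E'
from h import *
m=r.camera_model("wrist");im=r.camera("wrist");cv2.imwrite("pics/w1.png",im[:,:,::-1])
for y in yellow(im,m,amin=300):print(*y)
o=r.get_obs();q=o["tool_rot"];z=R.from_quat([q[1],q[2],q[3],q[0]]).apply([0,0,.173])
print(o["time"],o["tool_pos"],o["tool_pos"]+z,o["force"],o["gripper_width"],pix(m,o["tool_pos"]+z)); print(tool([.449,.0625,.342]))
s=r.camera("scene");cv2.imwrite("pics/s1.png",cv2.resize(s[60:300,200:460,::-1],None,fx=2.4,fy=2.4))
E
```

```text
3891 [453.4 173.2] [0.4312 0.1644 0.169 ]
1838 [304.  230.2] [0.4418 0.0635 0.169 ]
1.9 [0.44502937 0.07120209 0.37402046] [0.4447628  0.07120882 0.20102066] [0.40993046 0.60562945 0.04227288] 0.0021427357016423573 (np.float64(316.46486114536066), np.float64(253.22021750446504))
(array([-0.62692084, -0.72529403,  3.20139622]), array([[-0.961,  0.276, -0.002],
       [ 0.276,  0.961,  0.   ],
       [ 0.001, -0.   , -1.   ]]))
```

View pics/w1.png

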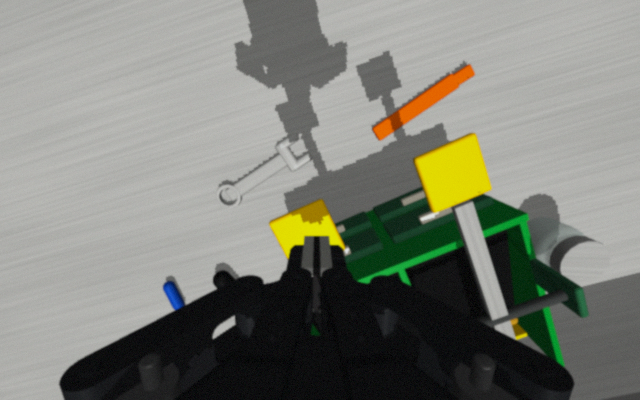

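View pics/s1.png

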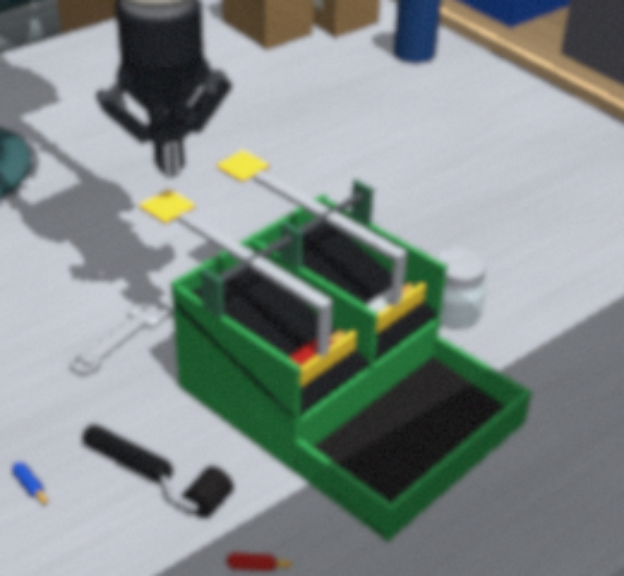

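The wrist view shows the shut fingertips near (316,245), over the right paddle's inner side. The scene crop agrees. I'll shift by (-0.6, -0.7) cm and then press down.

Emit:
move_arm:
  targets:
    - [[-0.6,-0.7,0.5,0],[-0.6,-0.7,1.5,0],[-0.6,-0.7,2.5,0],[-0.6,-0.7,3,0],[-0.6,-0.7,3.5,0],[-0.6,-0.7,4,0],[-0.6,-0.7,4.5,0],[-0.6,-0.7,4.5,0]]

```text
time: 2.62
tool_pos: [0.4493, 0.0614, 0.3287]
tool_rot: [-0.0, 0.141, 0.99, -0.0]
force: [-0.9, -0.8, -0.1]
gripper_width: 0.001
gripper_force: 0.1
```

Emit:
move_arm:
  targets:
    - [[0,0,0.5,0],[0,0,1,0],[0,0,1.4,0],[0,0,1.8,0],[0,0,1.8,0],[0,0,1.8,0],[0,0,1.8,0],[0,0,1.8,0]]

```text
time: 3.28
tool_pos: [0.4496, 0.0614, 0.3119]
tool_rot: [0.0, 0.141, 0.99, 0.0]
force: [1.2, -0.3, 3.3]
gripper_width: -0.0
gripper_force: 1.6
```

```bash
python3 - <<'E'
from h import *
o=r.get_obs();print(o["time"],o["tool_pos"],o["force"])
s=r.camera("scene");cv2.imwrite("pics/s2.png",cv2.resize(s[60:300,200:460,::-1],None,fx=2.4,fy=2.4))
E
```

```text
3.2833 [0.44962576 0.06143777 0.31193201] [ 1.16902294 -0.31192636  3.34991206]
```

View pics/s2.png

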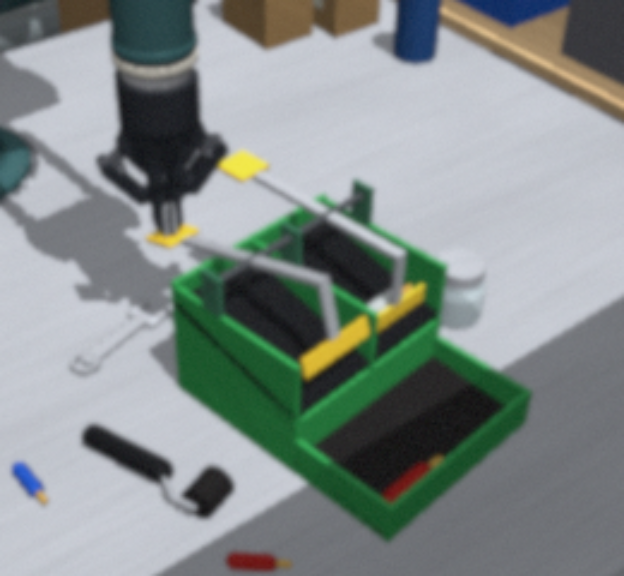

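The red cartridge is in the tray, at about (412,480) in the crop. The gate is up, and the silver cartridge's gate is still down. I'll lift off now, smoothly and straight up.

Emit:
move_arm:
  targets:
    - [[0,0,-0.5,0],[0,0,-1,0],[0,0,-1.5,0],[0,0,-2,0],[0,0,-2.5,0],[0,0,-3,0],[0,0,-3.5,0],[0,0,-4,0]]

```text
time: 4.0
tool_pos: [0.4496, 0.0615, 0.3522]
tool_rot: [0.0, 0.141, 0.99, 0.0]
force: [0.1, 0.4, 0.4]
gripper_width: 0.001
gripper_force: 0.0
```

Emit:
move_arm:
  targets:
    - [[0,0,-1,0],[0,0,-2,0],[0,0,-3.5,0],[0,0,-5,0],[0,0,-6,0],[0,0,-6,0],[0,0,-6,0],[0,0,-6,0]]

```text
time: 4.67
tool_pos: [0.4493, 0.0614, 0.4111]
tool_rot: [-0.0, 0.141, 0.99, -0.0]
force: [-0.2, -0.6, 0.0]
gripper_width: -0.002
gripper_force: 0.0
```

```bash
python3 - <<'E'
from h import *
o=r.get_obs();print(o["time"],o["tool_pos"],o["force"])
s=r.camera("scene");cv2.imwrite("pics/s3.png",cv2.resize(s[60:300,200:460,::-1],None,fx=2.4,fy=2.4))
for y in yellow(s,r.camera_model("scene")):print(*y)
E
```

```text
4.6667 [0.44925371 0.06141593 0.41110343] [-0.17589447 -0.63885428  0.0017518 ]
132 [300.6 128.8] [0.435  0.1611 0.169 ]
152 [269.1 145.4] [0.4495 0.0608 0.169 ]
145 [367.2 186.6] [0.6991 0.1463 0.169 ]
181 [336.4 207.9] [0.7126 0.0527 0.169 ]
```

View pics/s3.png

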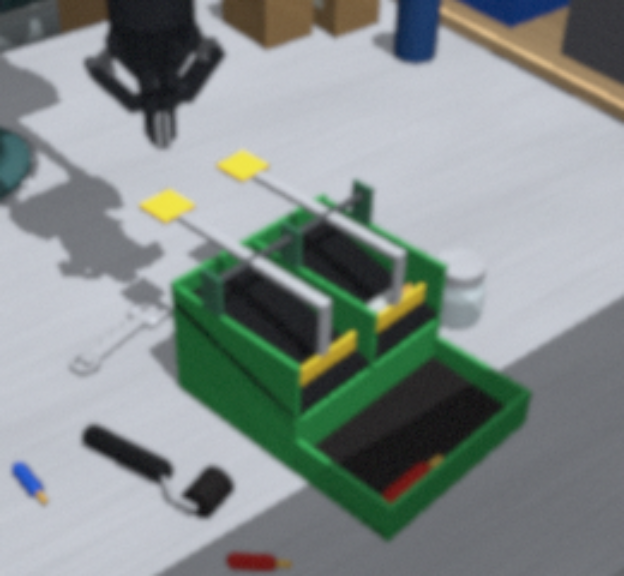

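The paddle is back at its rest pixel (269.1,145.4) and both gates are down. The red cartridge is in the tray and nothing else has moved.

```bash
python3 -c "
from station import r
print(r.finish_job())"
```

```text
the job is handed in; nothing more can be done
None
```

I pressed the right paddle, the red cartridge rolled into the tray, and the paddle came back to rest; the silver one is still gated in, no tools or jar were disturbed, and I handed the job in at about 4.7 s.

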